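# Seat the centrifuge rotor on its drive and shut the lid

## Task

The rotor of the small centrifuge was put back after cleaning but still rides high on the drive pins hidden under its hub. Grip its centre knob and, pressing down only lightly, turn it slowly until you feel the keyways find the pins, then press it gently fully home without ever forcing it against the pins; then let go and shut the lid. Do not disturb the loose tube, blood vial or roll of tape beside it.

Things in the scene. Friction and masses are not known exactly. Their poses are not given: they have to be found in the camera images.
- centrifuge: Fixed white benchtop centrifuge, 260 x 210 x 110 mm, with an open round bowl (radius 65, floor 34 mm up) in its top. Origin on the table under the rotor's axis; x points to its back, where the lid is hinged; y to its left, z up. The control strip is along its front (-x) edge.
- drive: Motor drive on the bowl's floor, hidden under the rotor: a flange whose flat top, 42 mm above the table, is the rotor's seat (origin at its centre), and a spindle with two crossed 6 mm pins lying on the flange. The pins stand at an unknown angle and are braked: they do not turn. The axes are the housing's. Caught on a round pin's edge, the hub can stop partway until turned a little on.
- rotor: Aluminium rotor, 114 mm across, about 220 g; origin at the centre of the hub's underside. Home: origin 42 mm above the table; now 6 mm higher. Four keyways every 90 deg under the hub, 7.5 mm deep, take the pins within about 0.08 rad. Pressed, it drags as it turns, until drag and push fall away over the pins. It cannot come off; a clip resists lift and drop with 5 N: weight alone does not drop it.
- rotor_knob (a point): Mid-height of the rotor's round fluted knob, on its axis, 54 mm above the rotor's origin: the place to grip. The knob is 36 mm across and 24 mm tall (42 to 66 mm above the rotor's origin); the rotor's top is 21 mm below this point. Fully home it lies 96 mm above the table, now 102 mm. Hub and drive must not bear on each other with over 30 N; 8 to 15 N down on the knob is plenty.
- lid_lip (a point): Outer end of the lid's grey finger lip (60 mm wide, 10 mm thick, standing 19 mm out from the middle of the lid's free edge); the point is 8 mm inside the lip's tip. 199 mm from the hinge axis. With the lid open it is the lid's highest part; x points from the lip towards the hinge.
- lid_hinge (a point): Middle of the lid's hinge axis, at the back of the centrifuge, 118 mm above the table. The axis runs along the housing's y.
- lid (a joint): Lid angle in rad: 0 shut, 1.5 to 1.8 now (open, nearly upright). The lid is a 14 mm panel, 188 x 190 mm, about 300 g. Its damped hinge holds it where it is left between about 1.35 and 1.85; tipped forward below about 1.1 it sinks shut by itself in about 3 s.
- blood_vial: Bystander: capped blood vial, 15 x 75 mm, lying to the right of the centrifuge. Origin under its middle.
- tube_0: Bystander: capped pointed 15 ml tube, 22 x 119 mm, lying to the right of the centrifuge near its front. Origin under its middle.
- tape_roll: Bystander: roll of tape lying flat, 76 mm across, 19 mm high, left front of the table. Origin under its middle.

How it is judged:
By the outcome, as a careful person would: the job done as asked, in the order asked, and still so for the second after the job is handed in, with the robot touching nothing.
It also fails if it takes over 64 s, if anything falls off the work surface, if the arm or the gripper's body presses on something with over 40 N, if the wrist force passes 120 N, or if a joint passes its speed limit or range.

## Robot

A 6-joint arm with a two-finger parallel gripper is mounted at the origin on a cart in front of the work surface, level with it; the furniture and walls round the work are solid. World frame = base frame: x ahead of the robot, y to its left, z up, the work surface at z = 0. Lengths are in m, angles in rad, forces in N, time in s.
With the tool pointing down it reaches from about 0.375 to 0.9 m from the base axis. Payload 3.1 kg.
Tool frame: the origin (TCP) lies between the finger pads; the fingertips stand manip.finger_overhang ahead of it and the grasp point (between the pads) lies 5 mm behind it (manip.finger_overhang is the distance from the TCP to the fingertips, in m); z points along the fingers, y is the line along which they close (so a half turn about z gives the same grasp; the last joint's range is limited). The gripper opens to 85 mm and grips with 20 to 120 N. Pads are 22 mm wide; open, the fingers measure 114 mm over their backs; the gripper's body (76 mm by 85 mm) begins 54 mm behind the grasp point. The pads swing forward as they close: fully open they stand 13 mm farther back than shut.
Start: joints at [0.969, 0.527, 1.433, -0, 1.181, -0.178], TCP at [0.257, 0.57, 0.245] pointing down, gripper open.
Joint ranges: [-3.08, 3.08], [-0.75, 2.2], [0.22, 2.44], [-1.43, 4.57], [0, 2.65], [-2.85, 2.85]. Speed limits (rad/s): [2.79, 2.79, 3.14, 3.14, 3.14, 3.14].

## Interface

Orientations are given as a unit quaternion [x, y, z, w].
In Python, from station import manip gives the robot as it stands.
- The arm moves only by the tool drive_tool, never from a script. Its argument "plan" is a list of rows, each a list of 7 numbers: the shift along the tool's x, y, z in m, then the turn, a rotation vector about the tool's x, y, z in degrees, then the opening, from -1 (shut) to 1 (fully open). In form: [[x, y, z, wx, wy, wz, gripper], ...]. A call has 1 to 10 rows; each row shifts and turns the commanded pose from where the row before left it, along the tool's axes as they then stand; what a row does not reach is not made up. A row lasts 1/10 s, in which the tool goes at most 50 mm and 8.59 degrees, less where a joint would pass 70% of its speed; a pose out of reach is approached as far as the arm can. A call is refused whole if a number of a shift passes 0.05 or a number of a turn 8.59, either way. A call with a gripper value outside its range is refused whole. The fingers move at their own pace and stop on an object; "newtons" is the grip in N (left out, the last holds). Time passes only in rows, so rows that do not move let the fingers close. It gives the time, the measured TCP pose, the force, the opening and the grip force at its end, in the units of the state.
- manip.sense(): the state, without advancing time (a new reading comes with each control period).
- manip.snapshot(name): name is "side" or "top"; returns a dict with "image" (384x512x3 uint8, red, green, blue), "z_map" (384x512 float32, m along the optical axis (not along the pixel's ray), 0 where there is no reading), "fov_y" (degrees; the focal length in pixels is half the picture's height over the tangent of half this angle, whatever the lens; pixels are square), "cx", "cy" (the principal point, pixels), "k1" (the pictures are not rectified: a ray, as slopes to the right and down, at radius r is drawn at 1 + k1 r^2 times it, then the intrinsics apply), "extrinsics" (4x4, takes a point from camera to world coordinates). Camera axes: x right, y up, looking along -z (the intrinsics and any distortion apply to the point x, -y, -z); pixel columns grow to the right and rows downward; lengths in m; the calibration is good to about 2 mm. A picture is of the moment at which its call begins.
- manip.sign_off(): hands the job in; it is judged then, once.
The state is a dict: "t": time; "q": joint angles; "qd": joint speeds; "tau": joint torques, N m; "tcp_pos": TCP position; "tool_rot": TCP orientation; "force": force on the tool from outside, world axes, zero at the start; "ft_torque": the same for the moment, N m; "finger_gap": opening from 0.0 (shut) to 1.0 (fully open); "gripper_force": force on a finger pad.
Only numpy, scipy, OpenCV 4.12 (cv2) and the standard library are available. Lean on these libraries where they do the work, as an engineer would, in place of code of your own. Each camera call takes 0.05 s, during which the arm holds its last target. There are 200 camera calls.

## Working session

There is one attempt and no reset: what is moved stays moved. The work goes in short steps, Python scripts to look and compute and a tool call to move; the robot and the scene stay as the last step left them, time stands still between calls to the robot, and variables do not carry over. Pictures are saved under pics/ and viewed, at most 10 in all, crops included, and the job is handed in when it is done.

Besides the shell and the picture viewer there is one more tool, called after "Request:" as a command line: name --pt "numbers of a row" for each row, then --argument value for the rest. drive_tool: Moves the arm, as the interface text tells. Its arguments: {"type":"object","properties":{"plan":{"type":"array"},"newtons":{"type":"number"}},"required":["plan"]}

```bash
mkdir -p pics; cat > h.py <<'E'
import numpy as np, cv2
from station import manip
from scipy.spatial.transform import Rotation as R
def cloud(s):
    h,w=s["z_map"].shape; f=h/2/np.tan(np.radians(s["fov_y"])/2)
    K=np.array([[f,0,s["cx"]],[0,f,s["cy"]],[0,0,1]]); 
    g=np.stack(np.meshgrid(np.arange(w),np.arange(h)),-1).reshape(-1,1,2).astype(np.float64)
    n=cv2.undistortPoints(g,K,np.array([s["k1"],0,0,0.])).reshape(h,w,2)
    z=s["z_map"].astype(float)
    P=np.stack([n[...,0]*z,-n[...,1]*z,-z,np.ones_like(z)],-1)
    W=(P@np.array(s["extrinsics"]).T)[...,:3]; W[z==0]=np.nan
    return W
E
python3 - <<'E'
from h import *
for n in("side","top"):
    s=manip.snapshot(n); cv2.imwrite(f"pics/{n}0.png",s["image"][...,::-1]); np.save(f"{n}0.npy",cloud(s)); print(n,np.round(s["extrinsics"],3),s["fov_y"],s["k1"])
st=manip.sense(); print(st, manip.finger_overhang)
E
```

```text
side [[ 0.999  0.025 -0.03   0.431]
 [-0.038  0.418 -0.908 -0.779]
 [-0.01   0.908  0.419  0.508]
 [ 0.     0.     0.     1.   ]] 52.09180774860073 0.01911484383591125
top [[ 0.021  0.983 -0.181  0.273]
 [-1.     0.019 -0.014  0.102]
 [-0.01   0.182  0.983  1.097]
 [ 0.     0.     0.     1.   ]] 47.42766322636884 -0.10839444877889776
{'t': 0.1, 'q': array([ 9.68492614e-01,  5.28363616e-01,  1.43377485e+00, -2.35224861e-05,
        1.18140375e+00, -1.78502220e-01]), 'qd': array([ 0.00102747, -0.00013159, -0.00162518, -0.00049155,  0.00256321,
       -0.00061626]), 'tau': array([-5.18874131e-04, -4.43305349e+01, -1.78587037e+01, -2.69235761e-04,
        3.88758257e-03,  4.11789813e-06]), 'tcp_pos': array([0.25664226, 0.56919924, 0.24443712]), 'tool_rot': array([ 2.10314036e-01,  9.77633396e-01, -9.05572805e-04, -3.60905382e-04]), 'force': array([ 0.24746704,  0.14857744, -0.04085333]), 'ft_torque': array([ 0.00808109, -0.05354565, -0.00943474]), 'gripper_force': 0.0, 'finger_gap': 1.0007003133155667} 0.014
```

View pics/side0.png

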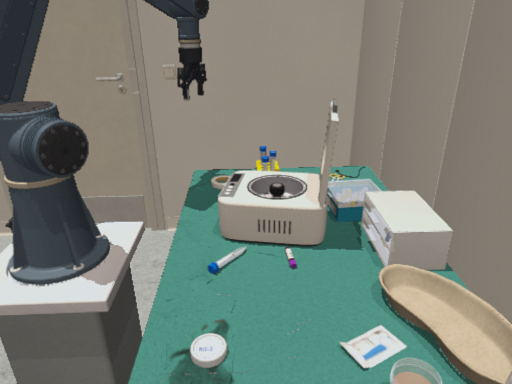

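View pics/top0.png

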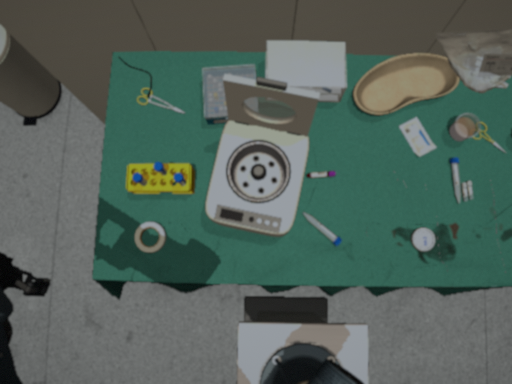

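Side view: the knob is at about (277,189), and the lid stands near upright with its lip at (334,105). Top view: the knob is at (259,171), the lid panel runs to (270,85), the vial is at (320,174), the tube at (322,228) and the tape at (150,236).

```bash
python3 - <<'E'
from h import *
T=np.load("top0.npy");S=np.load("side0.npy")
def box(W,r0,r1,c0,c1): return W[r0:r1,c0:c1].reshape(-1,3)
print("knob px",T[171,259], S[189,277])
k=box(T,155,190,240,280); 
kt=k[(k[:,2]>.100)&(np.hypot(*(k[:,:2]-T[171,259,:2]).T)<.035)]; print("knobT",len(kt),kt.mean(0),kt.min(0),kt.max(0))
k=box(S,178,200,262,292); kk=k[(k[:,2]>.085)&(np.hypot(*(k[:,:2]-T[171,259,:2]).T)<.03)]; print("knobS",len(kk),kk.mean(0),kk.min(0),kk.max(0))
# housing top outline
a=box(T,110,245,195,320); top=a[(abs(a[:,2]-.110)<.006)]
r=cv2.minAreaRect(top[:,:2].astype(np.float32)*1000); print("housing",r,top[:,2].mean(), np.round(cv2.boxPoints(r)))
# lid
for nm,W,b in(("T",T,(65,140,215,325)),("S",S,(90,205,300,345))):
    l=box(W,*b); l=l[(l[:,2]>.135)&(l[:,2]<.36)&(l[:,0]<.80)]
    print("lid",nm,len(l),l.min(0),l.max(0)); 
    hi=l[l[:,2]>l[:,2].max()-.012]; print(" hi",len(hi),hi.mean(0),hi.min(0),hi.max(0))
    c=l.mean(0);u,s,v=np.linalg.svd(l-c);print(" c",c,"n",v[2],"s",s/np.sqrt(len(l)))
for n,b in dict(vial=(165,185,305,335),tube=(208,248,300,345),tape=(218,254,130,170)).items():
    a=box(T,*b);a=a[(a[:,2]>.008)&(a[:,2]<.03)];print(n,a.min(0),a.max(0))
m=T[...,2]
print("T boxes white top",np.nanmax(box(T,45,75,268,345)[:,2]))
E
```

```text
knob px [0.50030451 0.11466509 0.1183118 ] [0.50511669 0.09686547 0.11222086]
knobT 209 [0.50017027 0.11653544 0.11347081] [0.48249434 0.09845265 0.10185445] [0.51916408 0.1355283  0.1196973 ]
knobS 188 [0.50371257 0.10698585 0.10645037] [0.48635668 0.09650868 0.08528856] [0.52175518 0.13029669 0.11654576]
housing ((488.3061828613281, 119.21324920654297), (209.60125732421875, 242.64117431640625), 79.16215515136719) 0.11053097102041488 [[349.  39.]
 [588.  -7.]
 [627. 199.]
 [389. 245.]]
lid T 3980 [ 0.58794094 -0.00062633  0.13514455] [0.65066429 0.1897879  0.32743343]
 hi 206 [0.62722672 0.09224777 0.32263559] [0.61772868 0.06227516 0.31549463] [0.63886868 0.12162792 0.32743343]
 c [0.61744118 0.09425961 0.23998439] n [-0.97700577  0.19026388  0.09622564] s [0.05710963 0.05396367 0.0033778 ]
lid S 923 [ 0.59031782 -0.00483378  0.13502541] [0.64486828 0.18970837 0.32500739]
 hi 52 [0.6289964  0.07838297 0.32091746] [0.62185523 0.06039558 0.31344798] [0.639393   0.11892009 0.32500739]
 c [0.61180829 0.03895584 0.23572858] n [-0.98187662  0.15690424  0.10629847] s [0.05863592 0.05554214 0.00398811]
vial [ 0.51181609 -0.07552692  0.00807052] [ 0.52915031 -0.00618663  0.01777342]
tube [ 0.33466307 -0.08950452  0.0081755 ] [0.41981082 0.00795717 0.02617147]
tape [0.31084854 0.33876226 0.00803916] [0.39891928 0.43658065 0.02484467]
T boxes white top 0.10239585344096147
```

```bash
python3 - <<'E'
import cv2,numpy as np
a=cv2.imread("pics/side0.png")[80:270,190:350];b=cv2.imread("pics/top0.png")[60:250,190:350]
cv2.imwrite("pics/crop.png",cv2.resize(np.hstack([a,b]),None,fx=2.5,fy=2.5,interpolation=cv2.INTER_CUBIC))
E
```

```text
(no output)
```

View pics/crop.png

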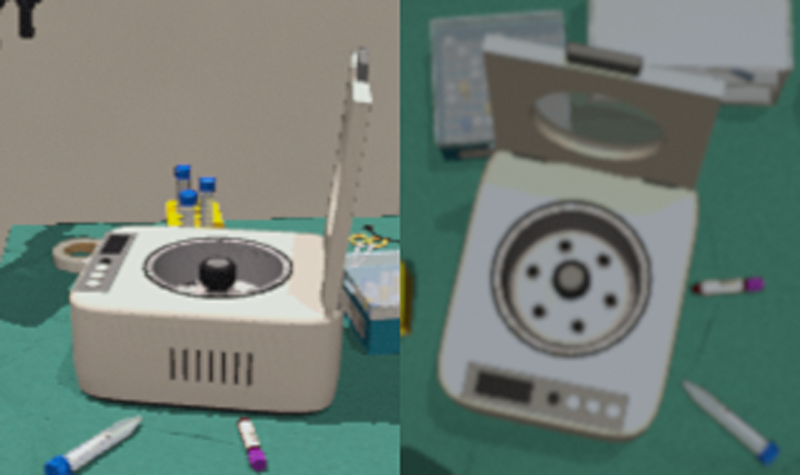

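The knob centre is near (0.502, 0.1155) with its top at 0.1135. The housing yaw is about -0.19 rad, and the lip is near (0.628, 0.092, 0.32) with the lid at about 1.67 rad. I'm moving above the knob now.

Request:
drive_tool --pt "-0.036 -0.0275 0 0 0 0 0.35" --pt "-0.036 -0.0275 0 0 0 0 0.35" --pt "-0.036 -0.0275 0 0 0 0 0.35" --pt "-0.036 -0.0275 0 0 0 0 0.35" --pt "-0.036 -0.0275 0 0 0 0 0.35" --pt "-0.036 -0.0275 0 0 0 0 0.35" --pt "-0.036 -0.0275 0 0 0 0 0.35" --pt "-0.036 -0.0275 0 0 0 0 0.35" --pt "-0.036 -0.0275 0 0 0 0 0.35" --pt "-0.036 -0.0275 0 0 0 0 0.35" --newtons 40

```text
t: 1.1
tcp_pos: [0.4724, 0.1692, 0.2451]
tool_rot: [0.21, 0.978, -0.0, -0.0]
force: [0.3, 0.3, 0.7]
finger_gap: 0.678
gripper_force: 0.0
```

Request:
drive_tool --pt "-0.025 -0.019 0.015 0 0 0 0.35" --pt "-0.02 -0.015 0.015 0 0 0 0.35" --pt "-0.005 -0.004 0.02 0 0 0 0.35" --pt "0 0 0.01 0 0 0 0.35" --pt "0 0 0 0 0 0 0.35"

```text
t: 1.6
tcp_pos: [0.5004, 0.1158, 0.1837]
tool_rot: [0.211, 0.978, -0.0, -0.002]
force: [-0.3, -0.2, -0.1]
finger_gap: 0.675
gripper_force: 0.0
```

```bash
cat > d.py <<'E'
from h import *
import sys
def rel(p):
    s=manip.sense(); r=R.from_quat(s["tool_rot"]); return r.inv().apply(np.array(p)-s["tcp_pos"])
if __name__=="__main__":
    s=manip.sense(); print({k:np.round(s[k],4) for k in("t","q","tcp_pos","tool_rot","force","ft_torque","finger_gap","gripper_force")})
    if len(sys.argv)>1: print("rel",np.round(rel([float(a) for a in sys.argv[1:4]]),4))
E
python3 d.py .502 .1155 .100
python3 - <<'E'
from h import *
s=manip.snapshot("side"); cv2.imwrite("pics/s1.png",cv2.resize(s["image"][60:250,190:380,::-1],None,fx=3,fy=3,interpolation=cv2.INTER_CUBIC)); np.save("s1.npy",cloud(s))
E
```

```text
{'t': np.float64(1.6), 'q': array([ 9.5000e-03,  4.6940e-01,  1.7693e+00,  3.0000e-04,  9.0750e-01,
       -1.1372e+00]), 'tcp_pos': array([0.5004, 0.1158, 0.1837]), 'tool_rot': array([ 2.105e-01,  9.776e-01, -4.000e-04, -2.300e-03]), 'force': array([-0.2861, -0.2447, -0.1254]), 'ft_torque': array([-0.0207,  0.0058,  0.0435]), 'finger_gap': np.float64(0.6746), 'gripper_force': np.float64(0.0)}
rel [-0.0019  0.0005  0.0837]
```

View pics/s1.png

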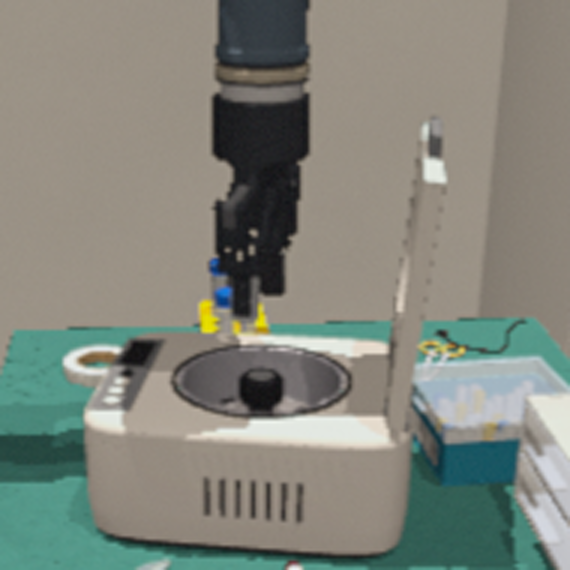

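The gripper hangs over the bowl with the knob at about (262,388) in the crop and the lid clear behind it. I'm lowering to the knob.

Request:
drive_tool --pt "-0.002 0.0005 0.02 0 0 0 0.35" --pt "0 0 0.02 0 0 0 0.35" --pt "0 0 0.015 0 0 0 0.35" --pt "0 0 0.01 0 0 0 0.35" --pt "0 0 0.008 0 0 0 0.35" --pt "0 0 0.006 0 0 0 0.35" --pt "0 0 0.005 0 0 0 0.35" --pt "0 0 0 0 0 0 0.35"

```text
t: 2.45
tcp_pos: [0.5039, 0.1155, 0.101]
tool_rot: [0.21, 0.978, -0.0, -0.0]
force: [0.4, 0.3, 0.5]
finger_gap: 0.681
gripper_force: 0.0
```

Request:
drive_tool --pt "0 0 0 0 0 0 0.0" --pt "0 0 0 0 0 0 -0.1" --pt "0 0 0 0 0 0 -0.2" --pt "0 0 0 0 0 0 -0.4" --pt "0 0 0 0 0 0 -0.4" --pt "0 0 0 0 0 0 -0.4"

```text
t: 3.05
tcp_pos: [0.5046, 0.1159, 0.1019]
tool_rot: [0.211, 0.978, 0.001, 0.001]
force: [0.3, 4.5, 6.4]
finger_gap: 0.399
gripper_force: 39.8
```

```bash
python3 d.py .502 .1155 .100
```

```text
{'t': np.float64(3.05), 'q': array([ 9.3000e-03,  6.0980e-01,  1.8227e+00,  1.2000e-03,  7.0730e-01,
       -1.1382e+00]), 'tcp_pos': array([0.5046, 0.1159, 0.1019]), 'tool_rot': array([2.105e-01, 9.776e-01, 6.000e-04, 8.000e-04]), 'force': array([0.2874, 4.5011, 6.4092]), 'ft_torque': array([ 0.7481, -0.0635,  0.0128]), 'finger_gap': np.float64(0.399), 'gripper_force': np.float64(39.7737)}
rel [ 0.0022 -0.0015  0.0019]
```

Gripped with a light downward load. I'll bring the push to about 10 N and start turning slowly.

Request:
drive_tool --pt "0 0.0004 0.0003 0 0 0 -0.4" --pt "0 0 0.0002 0 0 0.5 -0.4" --pt "0 0 0 0 0 1 -0.4" --pt "0 0 0 0 0 1.5 -0.4" --pt "0 0 0 0 0 1.5 -0.4"

```text
t: 3.55
tcp_pos: [0.5046, 0.1159, 0.1018]
tool_rot: [0.249, 0.969, 0.0, 0.001]
force: [-1.0, 3.2, 8.2]
finger_gap: 0.405
gripper_force: 40.1
```

```bash
python3 d.py
```

```text
{'t': np.float64(3.55), 'q': array([ 9.7000e-03,  6.1010e-01,  1.8225e+00, -1.0000e-04,  7.0750e-01,
       -1.0583e+00]), 'tcp_pos': array([0.5046, 0.1159, 0.1018]), 'tool_rot': array([2.487e-01, 9.686e-01, 2.000e-04, 7.000e-04]), 'force': array([-1.0248,  3.1796,  8.2106]), 'ft_torque': array([0.5053, 0.2172, 0.1149]), 'finger_gap': np.float64(0.4051), 'gripper_force': np.float64(40.0905)}
```

Request:
drive_tool --pt "0 0 0.0004 0 0 2 -0.4" --pt "0 0 0 0 0 2 -0.4" --pt "0 0 0 0 0 2 -0.4" --pt "0 0 0 0 0 2 -0.4" --pt "0 0 0 0 0 2 -0.4"

```text
t: 4.05
tcp_pos: [0.5045, 0.1157, 0.1018]
tool_rot: [0.332, 0.943, 0.0, 0.001]
force: [-2.0, 3.0, 12.8]
finger_gap: 0.399
gripper_force: 40.3
```

```bash
python3 d.py
```

```text
{'t': np.float64(4.05), 'q': array([ 9.6000e-03,  6.1010e-01,  1.8227e+00, -7.0000e-04,  7.0730e-01,
       -8.8350e-01]), 'tcp_pos': array([0.5045, 0.1157, 0.1018]), 'tool_rot': array([3.322e-01, 9.432e-01, 0.000e+00, 7.000e-04]), 'force': array([-1.994 ,  3.0052, 12.8361]), 'ft_torque': array([0.3846, 0.3184, 0.1332]), 'finger_gap': np.float64(0.3987), 'gripper_force': np.float64(40.3007)}
```

Request:
drive_tool --pt "0 0 -0.0002 0 0 2 -0.4" --pt "0 0 0 0 0 2 -0.4" --pt "0 0 0 0 0 2 -0.4" --pt "0 0 0 0 0 2 -0.4" --pt "0 0 0 0 0 2 -0.4"

```text
t: 4.55
tcp_pos: [0.5044, 0.1156, 0.1018]
tool_rot: [0.413, 0.911, -0.0, 0.001]
force: [-2.0, 3.0, 11.0]
finger_gap: 0.405
gripper_force: 40.2
```

Request:
drive_tool --pt "0 0 0 0 0 2 -0.4" --pt "0 0 0 0 0 2 -0.4" --pt "0 0 0 0 0 2 -0.4" --pt "0 0 0 0 0 2 -0.4"

```text
t: 4.95
tcp_pos: [0.5042, 0.1155, 0.1011]
tool_rot: [0.476, 0.88, -0.0, 0.0]
force: [0.8, 2.3, 3.6]
finger_gap: 0.404
gripper_force: 39.6
```

```bash
python3 d.py
```

```text
{'t': np.float64(4.95), 'q': array([ 9.3000e-03,  6.1130e-01,  1.8232e+00, -9.0000e-04,  7.0660e-01,
       -5.6890e-01]), 'tcp_pos': array([0.5042, 0.1155, 0.1011]), 'tool_rot': array([ 4.759e-01,  8.795e-01, -1.000e-04,  3.000e-04]), 'force': array([0.8028, 2.3051, 3.5857]), 'ft_torque': array([ 0.2739,  0.018 , -0.017 ]), 'finger_gap': np.float64(0.4043), 'gripper_force': np.float64(39.5972)}
```

Push and drag have dropped and the hub has sunk 0.7 mm, so the keyways are over the pins. I'll stop turning and press in gently.

Request:
drive_tool --pt "0 0 0.0007 0 0 0 -0.4" --pt "0 0 0.0007 0 0 0 -0.4" --pt "0 0 0 0 0 0 -0.4"

```text
t: 5.25
tcp_pos: [0.5042, 0.1155, 0.1]
tool_rot: [0.475, 0.88, -0.0, 0.0]
force: [-0.8, 1.1, 10.3]
finger_gap: 0.409
gripper_force: 40.2
```

```bash
python3 d.py
```

```text
{'t': np.float64(5.25), 'q': array([ 9.2000e-03,  6.1330e-01,  1.8238e+00, -7.0000e-04,  7.0420e-01,
       -5.7080e-01]), 'tcp_pos': array([0.5042, 0.1155, 0.1   ]), 'tool_rot': array([ 4.751e-01,  8.799e-01, -1.000e-04,  3.000e-04]), 'force': array([-0.7609,  1.0736, 10.2642]), 'ft_torque': array([ 0.1506,  0.2509, -0.1234]), 'finger_gap': np.float64(0.4086), 'gripper_force': np.float64(40.1836)}
```

The moment has reversed, so the hub is caught on a pin edge and wants to turn further on. I'll turn it on a little under the same light press.

Request:
drive_tool --pt "0 0 0 0 0 1 -0.4" --pt "0 0 0 0 0 1 -0.4" --pt "0 0 0 0 0 0 -0.4"

```text
t: 5.55
tcp_pos: [0.5042, 0.1155, 0.0996]
tool_rot: [0.491, 0.871, -0.0, 0.0]
force: [-0.6, 1.4, 5.5]
finger_gap: 0.402
gripper_force: 39.8
```

```bash
python3 d.py
```

```text
{'t': np.float64(5.55), 'q': array([ 9.200e-03,  6.140e-01,  1.824e+00, -7.000e-04,  7.034e-01,
       -5.357e-01]), 'tcp_pos': array([0.5042, 0.1155, 0.0996]), 'tool_rot': array([ 4.905e-01,  8.714e-01, -2.000e-04,  2.000e-04]), 'force': array([-0.5753,  1.3544,  5.4506]), 'ft_torque': array([ 0.1784,  0.089 , -0.0898]), 'finger_gap': np.float64(0.4015), 'gripper_force': np.float64(39.8151)}
```

Sinking, with the push easing. I'll keep on in the same way.

Request:
drive_tool --pt "0 0 0.0004 0 0 1 -0.4" --pt "0 0 0.0004 0 0 1 -0.4" --pt "0 0 0 0 0 0 -0.4"

```text
t: 5.85
tcp_pos: [0.5041, 0.1155, 0.0983]
tool_rot: [0.506, 0.863, -0.0, 0.0]
force: [0.1, -0.1, 3.3]
finger_gap: 0.408
gripper_force: 39.6
```

```bash
python3 d.py
```

```text
{'t': np.float64(5.85), 'q': array([ 9.2000e-03,  6.1640e-01,  1.8245e+00, -7.0000e-04,  7.0090e-01,
       -5.0040e-01]), 'tcp_pos': array([0.5041, 0.1155, 0.0983]), 'tool_rot': array([ 5.058e-01,  8.626e-01, -2.000e-04,  0.000e+00]), 'force': array([ 0.0812, -0.0736,  3.3109]), 'ft_torque': array([ 0.0468,  0.0142, -0.0209]), 'finger_gap': np.float64(0.4077), 'gripper_force': np.float64(39.5796)}
```

Request:
drive_tool --pt "0 0 0.0006 0 0 0 -0.4" --pt "0 0 0.0006 0 0 0 -0.4" --pt "0 0 0.0004 0 0 0 -0.4" --pt "0 0 0 0 0 0 -0.4"

```text
t: 6.25
tcp_pos: [0.5041, 0.1155, 0.0966]
tool_rot: [0.506, 0.863, -0.0, -0.0]
force: [0.3, -0.8, 2.0]
finger_gap: 0.402
gripper_force: 39.5
```

```bash
python3 d.py
```

```text
{'t': np.float64(6.25), 'q': array([ 9.2000e-03,  6.1940e-01,  1.8253e+00, -6.0000e-04,  6.9710e-01,
       -5.0060e-01]), 'tcp_pos': array([0.5041, 0.1155, 0.0966]), 'tool_rot': array([ 5.058e-01,  8.627e-01, -2.000e-04, -0.000e+00]), 'force': array([ 0.2888, -0.8243,  2.0074]), 'ft_torque': array([-0.1555,  0.0029,  0.0098]), 'finger_gap': np.float64(0.4024), 'gripper_force': np.float64(39.5348)}
```

Request:
drive_tool --pt "0 0 0.0006 0 0 0 -0.4" --pt "0 0 0.0006 0 0 0 -0.4" --pt "0 0 0 0 0 0 -0.4"

```text
t: 6.55
tcp_pos: [0.5042, 0.1156, 0.096]
tool_rot: [0.506, 0.863, -0.0, 0.0]
force: [-0.1, -2.4, 5.5]
finger_gap: 0.403
gripper_force: 39.9
```

Request:
drive_tool --pt "0 0 0.0006 0 0 0 -0.4" --pt "0 0 0.0004 0 0 0 -0.4" --pt "0 0 0 0 0 0 -0.4"

```text
t: 6.85
tcp_pos: [0.5042, 0.1156, 0.0959]
tool_rot: [0.506, 0.863, -0.0, 0.0]
force: [-1.7, -1.8, 12.9]
finger_gap: 0.405
gripper_force: 40.5
```

```bash
python3 d.py
```

```text
{'t': np.float64(6.85), 'q': array([ 9.3000e-03,  6.2060e-01,  1.8261e+00, -7.0000e-04,  6.9440e-01,
       -5.0050e-01]), 'tcp_pos': array([0.5042, 0.1156, 0.0959]), 'tool_rot': array([ 5.057e-01,  8.627e-01, -1.000e-04,  3.000e-04]), 'force': array([-1.7362, -1.7658, 12.8752]), 'ft_torque': array([-0.3362,  0.4955, -0.0428]), 'finger_gap': np.float64(0.4049), 'gripper_force': np.float64(40.5453)}
```

The hub stopped firmly 6 mm lower with about 13 N on it, so it is home. I'll ease off, let go and rise.

Request:
drive_tool --pt "0 0 -0.0008 0 0 0 -0.4" --pt "0 0 0 0 0 0 -0.1" --pt "0 0 0 0 0 0 0.35" --pt "0 0 0 0 0 0 0.35" --pt "0 0 0 0 0 0 0.35" --pt "0 0 0 0 0 0 0.35"

```text
t: 7.45
tcp_pos: [0.5041, 0.1158, 0.0952]
tool_rot: [0.506, 0.863, -0.0, -0.0]
force: [-0.2, -0.1, -0.1]
finger_gap: 0.678
gripper_force: 0.0
```

Request:
drive_tool --pt "0 0 -0.01 0 0 0 0.35" --pt "0 0 -0.02 0 0 0 0.35" --pt "0 0 -0.03 0 0 0 0.0" --pt "0 0 -0.04 0 0 0 -1" --pt "0 0 -0.04 0 0 0 -1" --pt "0 0 -0.04 0 0 0 -1" --pt "0 0 -0.04 0 0 0 -1" --pt "0 0 -0.03 0 0 0 -1" --pt "0 0 0 0 0 0 -1"

```text
t: 8.35
tcp_pos: [0.5065, 0.116, 0.3511]
tool_rot: [0.506, 0.863, 0.003, 0.005]
force: [-0.5, -0.1, -0.2]
finger_gap: -0.002
gripper_force: 0.0
```

```bash
python3 - <<'E'
from h import *
S=[];T=[]
s=manip.snapshot("side"); W=cloud(s); t=manip.snapshot("top"); V=cloud(t)
a=s["image"][60:250,190:350];b=t["image"][60:250,190:350]
cv2.imwrite("pics/c2.png",cv2.resize(np.hstack([a,b])[...,::-1],None,fx=2.4,fy=2.4,interpolation=cv2.INTER_CUBIC))
for nm,X,Y in(("S",np.load("side0.npy"),W),("T",np.load("top0.npy"),V)):
  for n,C in(("before",X),("after",Y)):
    p=C.reshape(-1,3); d=np.hypot(p[:,0]-.503,p[:,1]-.1155); k=p[(d<.016)&(p[:,2]>.08)&(p[:,2]<.13)]; m=p[(d>.022)&(d<.055)&(p[:,2]>.06)&(p[:,2]<.095)]
    print(nm,n,len(k),np.nanmedian(k[:,2]),np.percentile(k[:,2],90),"rotor top",len(m),np.median(m[:,2]))
E
python3 d.py .628 .092 .34
```

```text
S before 103 0.11293858829946224 0.11576095941751083 rotor top 54 0.07779240724977238
S after 86 0.10826546781709145 0.10982340932803764 rotor top 23 0.07127540905261698
T before 145 0.1145223904393875 0.11712484308146769 rotor top 1301 0.07575923519907146
{'t': np.float64(8.45), 'q': array([ 0.0096,  0.2685,  1.5656,  0.    ,  1.3058, -0.5005]), 'tcp_pos': array([0.5039, 0.1158, 0.3463]), 'tool_rot': array([5.058e-01, 8.626e-01, 4.000e-04, 7.000e-04]), 'force': array([-0.1533, -0.5749, -0.5228]), 'ft_torque': array([-0.0249,  0.0508, -0.0424]), 'finger_gap': np.float64(0.0029), 'gripper_force': np.float64(0.0)}
rel [-0.0814  0.0967  0.0065]
  return np.nanmean(a, axis, out=out, keepdims=keepdims)
Traceback (most recent call last):
IndexError: index -1 is out of bounds for axis 0 with size 0
```

View pics/c2.png

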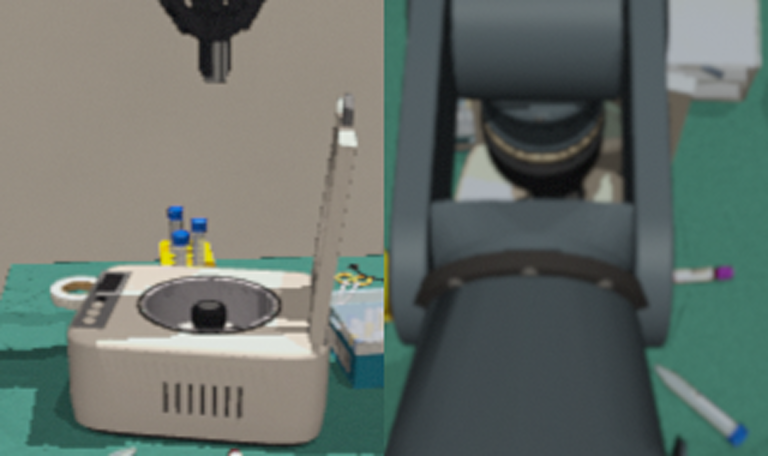

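Side view: the knob, at (209,314) in the crop, sits about 5–6 mm lower and the lid is unchanged. Next I'll pass closed fingers over and behind the lid lip, with the tool yaw aligned to the housing.

Request:
drive_tool --pt "0 0 -0.008 0 0 -8.33 -1" --pt "0 0 -0.008 0 0 -8.33 -1" --pt "0 0 -0.008 0 0 -8.33 -1" --pt "0 0 0 0 0 -8.33 -1" --pt "0 0 0 0 0 -8.33 -1" --pt "0 0 0 0 0 -8.33 -1" --pt "0 0 0 0 0 0 -1"

```text
t: 9.15
tcp_pos: [0.5031, 0.1157, 0.3675]
tool_rot: [0.094, 0.996, -0.0, -0.002]
force: [0.8, -0.3, -0.5]
finger_gap: -0.001
gripper_force: 0.0
```

```bash
python3 d.py .66 .0855 .305
```

```text
{'t': np.float64(9.15), 'q': array([ 0.0094,  0.2514,  1.5303, -0.    ,  1.3644, -1.3726]), 'tcp_pos': array([0.5031, 0.1157, 0.3675]), 'tool_rot': array([ 9.430e-02,  9.955e-01, -2.000e-04, -2.200e-03]), 'force': array([ 0.8265, -0.2752, -0.5153]), 'ft_torque': array([ 0.0314,  0.0476, -0.0101]), 'finger_gap': np.float64(-0.0007), 'gripper_force': np.float64(0.0)}
rel [-0.1601 -0.0002  0.0618]
```

Request:
drive_tool --pt "-0.02 0 0 0 0 0 -1" --pt "-0.03 0 0 0 0 0 -1" --pt "-0.03 0 0 0 0 0 -1" --pt "-0.03 0 0 0 0 0 -1" --pt "-0.03 0 0 0 0 0 -1" --pt "-0.02 0 0 0 0 0 -1" --pt "0 0 0 0 0 0 -1" --pt "0 0 0 0 0 0 -1"

```text
t: 9.95
tcp_pos: [0.6605, 0.0858, 0.3676]
tool_rot: [0.095, 0.995, -0.0, -0.002]
force: [-0.7, 0.1, 0.6]
finger_gap: 0.002
gripper_force: 0.0
```

```bash
python3 d.py .66 .0855 .305; python3 - <<'E'
from h import *
s=manip.snapshot("side"); cv2.imwrite("pics/s3.png",cv2.resize(s["image"][30:230,220:420,::-1],None,fx=3,fy=3,interpolation=cv2.INTER_CUBIC))
E
```

```text
{'t': np.float64(9.95), 'q': array([-3.8300e-02,  4.8830e-01,  1.1577e+00,  2.0000e-04,  1.4996e+00,
       -1.4185e+00]), 'tcp_pos': array([0.6605, 0.0858, 0.3676]), 'tool_rot': array([ 0.0952,  0.9955, -0.    , -0.002 ]), 'force': array([-0.6603,  0.1134,  0.6144]), 'ft_torque': array([-0.0127,  0.0207,  0.0025]), 'finger_gap': np.float64(0.0025), 'gripper_force': np.float64(0.0)}
rel [ 0.0002 -0.0004  0.0626]
```

View pics/s3.png

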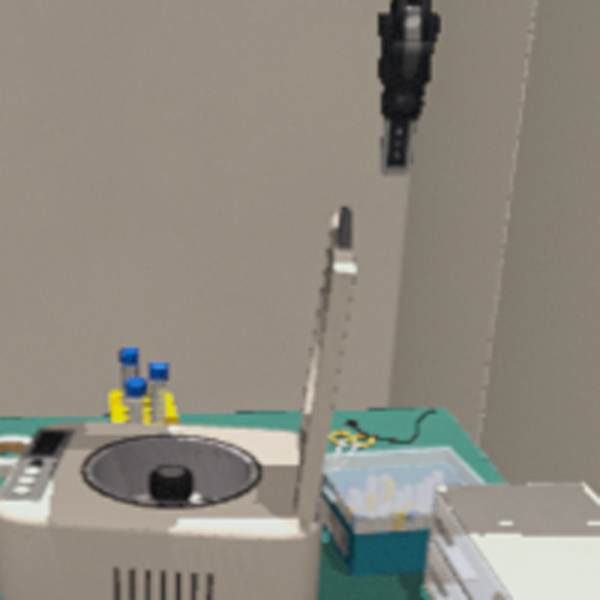

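The fingertips, at (395,172), are clear behind and above the lip at (345,210). I'm descending behind it.

Request:
drive_tool --pt "0 0 0.015 0 0 0 -1" --pt "0 0 0.02 0 0 0 -1" --pt "0 0 0.018 0 0 0 -1" --pt "0 0 0.01 0 0 0 -1" --pt "0 0 0 0 0 0 -1"

```text
t: 10.5
tcp_pos: [0.6596, 0.0862, 0.3049]
tool_rot: [0.094, 0.996, -0.0, -0.002]
force: [-0.2, -0.1, -0.1]
finger_gap: 0.001
gripper_force: 0.0
```

Request:
drive_tool --pt "0.005 0 0 0 0 0 -1" --pt "0.005 0 0 0 0 0 -1" --pt "0.005 0 0 0 0 0 -1" --pt "0.005 0 0 0 0 0 -1" --pt "0.005 0 0 0 0 0 -1" --pt "0.005 0 0 0 0 0 -1"

```text
t: 11.1
tcp_pos: [0.6318, 0.0915, 0.307]
tool_rot: [0.094, 0.996, 0.0, 0.001]
force: [1.0, -0.6, 0.6]
finger_gap: -0.001
gripper_force: 0.5
```

Request:
drive_tool --pt "0.005 0 0 0 0 0 -1" --pt "0.005 0 0 0 0 0 -1" --pt "0.005 0 0.001 0 0 0 -1" --pt "0.005 0 0.001 0 0 0 -1" --pt "0.005 0 0.001 0 0 0 -1" --pt "0.005 0 0.001 0 0 0 -1"

```text
t: 11.7
tcp_pos: [0.6019, 0.0971, 0.3022]
tool_rot: [0.094, 0.996, -0.0, -0.0]
force: [0.5, -1.1, 0.6]
finger_gap: -0.004
gripper_force: 0.4
```

Request:
drive_tool --pt "0.006 0 0.001 0 0 0 -1" --pt "0.006 0 0.001 0 0 0 -1" --pt "0.006 0 0.001 0 0 0 -1" --pt "0.006 0 0.001 0 0 0 -1" --pt "0.006 0 0.001 0 0 0 -1" --pt "0.006 0 0.001 0 0 0 -1" --pt "0.006 0 0.001 0 0 0 -1" --pt "0.006 0 0.001 0 0 0 -1"

```text
t: 12.5
tcp_pos: [0.5547, 0.1061, 0.2943]
tool_rot: [0.094, 0.996, -0.0, -0.0]
force: [0.1, 0.7, 0.1]
finger_gap: 0.0
gripper_force: 0.1
```

Request:
drive_tool --pt "0.006 0 0.001 0 0 0 -1" --pt "0.006 0 0.001 0 0 0 -1" --pt "0.006 0 0.001 0 0 0 -1" --pt "0.006 0 0.001 0 0 0 -1" --pt "0.006 0 0.001 0 0 0 -1" --pt "0.006 0 0.001 0 0 0 -1"

```text
t: 13.1
tcp_pos: [0.5193, 0.1129, 0.2883]
tool_rot: [0.094, 0.996, 0.0, -0.0]
force: [0.6, -0.3, 1.0]
finger_gap: -0.0
gripper_force: 0.0
```

```bash
python3 d.py; python3 - <<'E'
from h import *
s=manip.snapshot("side"); cv2.imwrite("pics/s4.png",cv2.resize(s["image"][30:230,200:400,::-1],None,fx=3,fy=3,interpolation=cv2.INTER_CUBIC))
E
```

```text
{'t': np.float64(13.1), 'q': array([ 0.0036,  0.3502,  1.6139,  0.    ,  1.1777, -1.3786]), 'tcp_pos': array([0.5193, 0.1129, 0.2883]), 'tool_rot': array([ 9.410e-02,  9.956e-01,  0.000e+00, -1.000e-04]), 'force': array([ 0.6477, -0.3196,  0.9943]), 'ft_torque': array([-0.0029, -0.0115,  0.0051]), 'finger_gap': np.float64(-0.0), 'gripper_force': np.float64(0.0)}
```

View pics/s4.png

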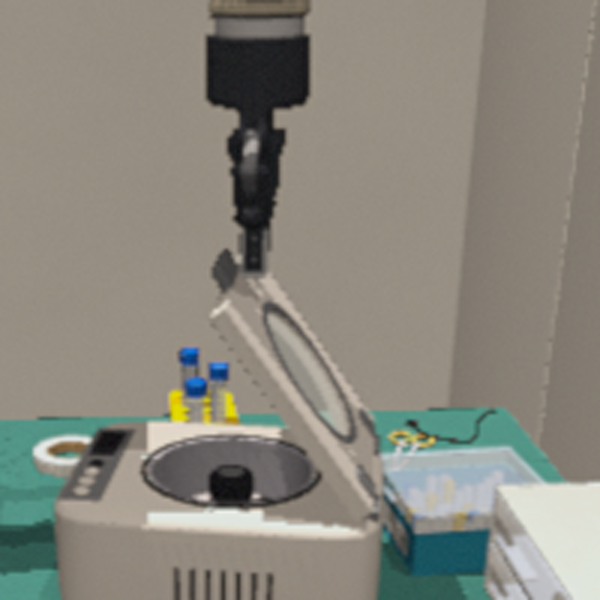

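The lid is tipped well below 1.1 rad, its lip is at (225,270), and it is sinking by itself. I'll lift away and let it close.

Request:
drive_tool --pt "0 0 -0.02 0 0 0 -1" --pt "0 0 -0.04 0 0 0 -1" --pt "0 0 -0.04 0 0 0 -1" --pt "0 0 0 0 0 0 -1" --pt "0 0 0 0 0 0 -1" --pt "0 0 0 0 0 0 -1" --pt "0 0 0 0 0 0 -1" --pt "0 0 0 0 0 0 -1" --pt "0 0 0 0 0 0 -1" --pt "0 0 0 0 0 0 -1"

```text
t: 14.15
tcp_pos: [0.5198, 0.1128, 0.3879]
tool_rot: [0.094, 0.996, -0.0, -0.0]
force: [0.2, -0.0, 1.2]
finger_gap: -0.001
gripper_force: 0.0
```

Request:
drive_tool --pt "0 0 0 0 0 0 -1" --pt "0 0 0 0 0 0 -1" --pt "0 0 0 0 0 0 -1" --pt "0 0 0 0 0 0 -1" --pt "0 0 0 0 0 0 -1" --pt "0 0 0 0 0 0 -1" --pt "0 0 0 0 0 0 -1" --pt "0 0 0 0 0 0 -1" --pt "0 0 0 0 0 0 -1" --pt "0 0 0 0 0 0 -1"

```text
t: 15.15
tcp_pos: [0.5199, 0.1128, 0.3884]
tool_rot: [0.094, 0.996, -0.0, 0.0]
force: [1.2, 0.2, 0.6]
finger_gap: -0.003
gripper_force: 0.0
```

Request:
drive_tool --pt "0 0 0 0 0 0 -1" --pt "0 0 0 0 0 0 -1" --pt "0 0 0 0 0 0 -1" --pt "0 0 0 0 0 0 -1" --pt "0 0 0 0 0 0 -1" --pt "0 0 0 0 0 0 -1" --pt "0 0 0 0 0 0 -1" --pt "0 0 0 0 0 0 -1" --pt "0 0 0 0 0 0 -1" --pt "0 0 0 0 0 0 -1"

```text
t: 16.15
tcp_pos: [0.5199, 0.1128, 0.3884]
tool_rot: [0.094, 0.996, 0.0, -0.0]
force: [0.0, 0.3, 0.9]
finger_gap: 0.002
gripper_force: 0.0
```

```bash
python3 - <<'E'
from h import *
s=manip.snapshot("side"); W=cloud(s); cv2.imwrite("pics/s5.png",cv2.resize(s["image"][80:280,190:390,::-1],None,fx=3,fy=3,interpolation=cv2.INTER_CUBIC))
p=W.reshape(-1,3); h=np.array([.982,-.19]); u=(p[:,:2]-[.503,.1155])@h; v=(p[:,:2]-[.503,.1155])@[.19,.982]
m=(abs(v)<.09)&(p[:,2]>.112)&(p[:,2]<.2)
for a in np.arange(-.12,.14,.03):
    k=m&(u>a)&(u<a+.03); print(round(a,2),k.sum(),np.round(np.percentile(p[k,2],[10,50,90]),4) if k.any() else "")
E
```

```text
-0.12 198 [0.1122 0.1133 0.1251]
-0.09 259 [0.1268 0.1286 0.1296]
-0.06 348 [0.1264 0.1289 0.1299]
-0.03 345 [0.1232 0.1273 0.13  ]
0.0 345 [0.1232 0.1245 0.1296]
0.03 347 [0.1233 0.1254 0.1299]
0.06 353 [0.1244 0.1289 0.1305]
0.09 318 [0.1184 0.1287 0.1319]
0.12 15 [0.1145 0.1174 0.1193]
```

View pics/s5.png

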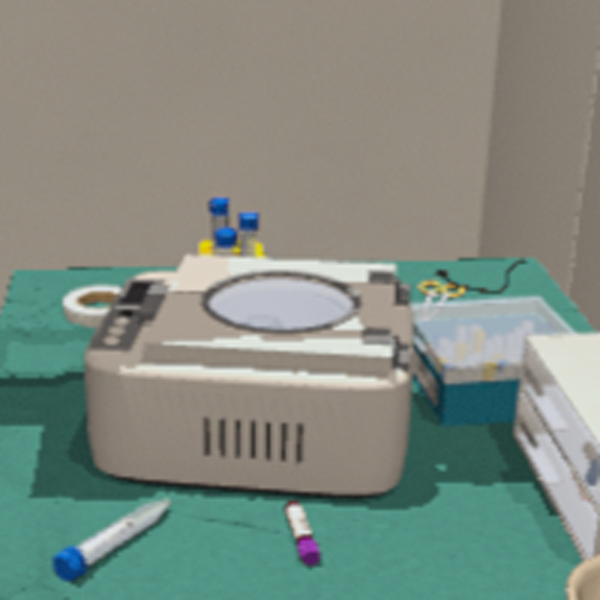

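The lid lies flat, with its top at about 0.129 m from front to back. The tube, vial and tape are where they were, and the arm is clear. I'm handing the job in.

```bash
python3 -c "
from station import manip
print(manip.sign_off())"
```

```text
the job is handed in; nothing more can be done
None
```

The rotor went down the full 6 mm onto its seat with at most about 13 N read at the wrist, the lid is shut, the tube, vial and tape were not disturbed, and I handed the job in at about 16 s.

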